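Slide the soldering carriage past its spring catch

TASK

Bring the soldering carriage to the torch end of its rail: press the red spring bar down with a fingertip just behind the carriage's yellow push plate and, keeping it down, push the carriage along until its brass ear has passed the red catch pin and the carriage is up against the grey end stop. Then let go, so that the catch springs fully up behind the ear and locks the carriage. Push only: lift nothing, let the crucible ride along undisturbed on its white tile, and leave everything else on the bench where it is.

Things in the scene. Friction and masses are not known exactly. Their poses are not given: they have to be found in the camera images.
- rail: fixed slide rail on the table, 114 mm wide in x, y from -203 to 76 mm; only position and yaw vary. Origin on the table, on the centre line. The carriage slides along +y. Dark runners 36 to 57 mm off the centre line, top 37 mm high; grey walls and lips to 53 mm high hold the carriage down. The 72 mm gap between runners is open from above behind the carriage; rear cross piece at y = -199 is 16 mm high.
- stop_face (a point): middle of the grey end stop's face, on the centre line at rail y = 62 mm, 45 mm above the table; the stop is 60 mm high. Against it the carriage's origin is at rail y = 12 mm.
- catch (a joint): red spring catch, one rigid piece moving straight down: 0 up (rest), 0.012 m fully down. A bar on the rail's centre line (40 mm wide, rail y -188 to 17 mm, top 34 mm above the table when up, 22 mm when down) runs beneath the carriage and carries the catch pin. Press anywhere along the bar: 2.6 N starts it, 6.2 N holds it fully down; it springs up when let go. The ear clears the pin at 0.008 and more.
- bar_rear (a point): point on the top of the red bar, on the centre line, 8 mm from its rear end (rail y = -180 mm); moves down with the catch.
- pin_top (a point): centre of the top of the red catch pin, an upright 12 x 14 mm outside the rail's +x wall, at rail x = 68, y = 20 mm (y from 13 to 27), top 67 mm above the table when up; moves down with the catch.
- carriage: loose aluminium carriage on the runners, deck 98 x 100 x 10 mm, about 0.7 kg; axes as the rail's; origin: centre of its underside, 37 mm above the table. White tile 70 x 56 mm at y = 22 mm, top 26 mm above the origin. Starts with its origin at rail y = -75 to -35 mm; the raised pin stops it at -23 mm; beyond 7 mm the catch can spring up behind its ear.
- ear (a point): centre of the carriage's brass ear, which sticks out on the +x side to carriage x = 76 mm; y from 20 to 36 mm, 11 mm thick, underside 22 mm above the carriage's underside. The raised catch pin blocks it.
- push_face (a point): centre of the rear face of the carriage's yellow push plate (60 mm wide, top 65 mm above the table, flush with the deck's rear edge at carriage y = -50 mm; this point 18 mm above the carriage's underside): push it towards the rail's +y.
- crucible: small brown crucible, 44 mm diameter, 28 mm tall, standing loose on the carriage's white tile; origin: centre of its underside.
- flux_jar: amber glass jar with white cap, 52 mm diameter, 55 mm tall, stands beside the rail on its catch side; origin: centre of its underside. Leave alone.
- steel_block: flat bright steel bench block, 60 x 60 x 22 mm, lies beside the rail on its catch side; origin: centre of its underside. Leave alone.
- tweezers: steel tweezers with dark wooden grips, about 145 mm long, 8 mm high, lying beside the rail on the side away from the catch; origin: near the middle, on the table. Leave alone.
- gas_torch: black hand torch standing upright, foot 68 mm diameter, 128 mm tall, brass nozzle along its +x to 74 mm from its axis; origin: centre of its underside. Leave alone.
- mug: blue ceramic mug, 76 mm diameter, 85 mm tall, handle at its +y; origin: centre of its underside. Leave alone.
- water_bottle: white plastic bottle, 60 mm diameter, 130 mm tall; origin: centre of its underside. Leave alone.

How it is judged:
By the outcome, as a careful person would: the job done as asked, in the order asked, and still so for the second after the job is handed in, with the robot touching nothing.
It also fails if it takes over 38 s, if anything falls off the work surface, if the arm or the gripper's body presses on something with over 40 N, if the wrist force passes 120 N, or if a joint passes its speed limit or range.

ROBOT

A 6-joint arm with a two-finger parallel gripper is mounted at the origin on the work surface. World frame = base frame: x ahead of the robot, y to its left, z up, the work surface at z = 0. Lengths are in m, angles in rad, forces in N, time in s.
With the tool pointing down it reaches from about 0.35 to 0.775 m from the base axis. Payload 5.5 kg.
Tool frame: the origin (TCP) lies between the finger pads; the fingertips stand 11 mm ahead of it and the grasp point (between the pads) lies 8 mm behind it (tips_ahead is the distance from the TCP to the fingertips, in m); z points along the fingers, y is the line along which they close (so a half turn about z gives the same grasp; the last joint's range is limited). The gripper opens to 85 mm and grips with 20 to 120 N. Pads are 22 mm wide; open, the fingers measure 114 mm over their backs; the gripper's body (76 mm by 85 mm) begins 54 mm behind the grasp point. The pads swing forward as they close: fully open they stand 13 mm farther back than shut.
Start: joints at [1.125, 0.313, 0.046, 1.304, 0, 1.431], TCP at [0.173, 0.548, 0.242] pointing down, gripper open.
Joint ranges: [-2.76, 2.76], [-0.86, 1.69], [-1.03, 1.26], [-2.2, 2.34], [-1.47, 1.5], [-3.14, 3.14]. Speed limits (rad/s): [2.57, 2.57, 3.14, 3.14, 3.14, 3.14].

INTERFACE

Orientations are given as a unit quaternion [w, x, y, z].
In Python, from workcell import * gives the robot as it stands. The module is installed in compiled form; this text tells all that it offers.
- The arm moves only by the tool jog_arm, never from a script. Its argument "moves" is a list of rows, each an object with "fingers": the closure, from 0 (fully open) to 1 (shut); "slide": the shift along the tool's x, y, z in mm, a list of three; "angular": the turn, a rotation vector about the tool's x, y, z in degrees, a list of three. A call has 1 to 10 rows; each row is the pose to reach, as a shift and turn from the pose commanded when the call began, along the tool's axes at that moment; what a row does not reach only later rows make up. A row lasts 1/12 s, in which the tool goes at most 41.7 mm and 7.16 degrees, less where a joint would pass 70% of its speed; a pose out of reach is approached as far as the arm can. A call with a gripper value outside its range is refused whole. The fingers move at their own pace and stop on an object; "squeeze" is the grip in N (left out, the last holds). Time passes only in rows, so rows that repeat a pose let the fingers close. It gives the time, the measured TCP pose, the force, the opening and the grip force at its end, in the units of the state.
- get_state(): the state, without advancing time (a new reading comes with each control period).
- read_camera(name): name is "side" or "top"; returns a dict with "color" (384x512x3 uint8, red, green, blue), "fovy" (degrees; the focal length in pixels is half the picture's height over the tangent of half this angle, whatever the lens; pixels are square), "cx", "cy" (the principal point, pixels), "world_from_camera" (4x4, takes a point from camera to world coordinates). Camera axes: x right, y down, z forward; pixel columns grow to the right and rows downward; lengths in m; the calibration is good to about 2 mm. A picture is of the moment at which its call begins. There is no depth.
- hand_in(): hands the job in; it is judged then, once.
Trained networks look in a picture, given as the dict that the camera call returned (one of the last four; its "shot" number tells which), for a name from the list of things; names that differ only in an ending like _2 or _b are one class to them, and where a whole thing is asked for, a point or a joint stands for the part that bears it (a point fixed in the world has none). Each returns a list of dicts, best first, with "p" (0 to 1); they miss things now and then, are a little off and sometimes report something else, mostly with a low value. They report only what shows in the picture. A call takes as long as a camera call.
- look_for(target, picture): "point" ([column, row] in pixels, amid what is visible of it).
- tip_of(target, picture): "point" ([column, row] in pixels: a listed point, or the origin of a listed thing).
The state is a dict: "clock": time; "joint_pos": joint angles; "qvel": joint speeds; "tau": joint torques, N m; "tcp_pos": TCP position; "orientation": TCP orientation; "wrist_force": force on the tool from outside, world axes, zero at the start; "ft_torque": the same for the moment, N m; "finger_gap": finger opening in m; "grip_force": force on a finger pad.
Only numpy, scipy, OpenCV 4.12 (cv2) and the standard library are available. Lean on these libraries where they do the work, as an engineer would, in place of code of your own. Each camera call takes 0.05 s, during which the arm holds its last target. There are 200 camera calls.

## Working session

There is one attempt and no reset: what is moved stays moved. The work goes in short steps, Python scripts to look and compute and a tool call to move; the robot and the scene stay as the last step left them, time stands still between calls to the robot, and variables do not carry over. Pictures are saved under pics/ and viewed, at most 10 in all, crops included, and the job is handed in when it is done.

Besides the shell and the picture viewer there is one more tool, called after ">>>" by a JSON object that holds its "method" and its "body", one argument or row to a line. jog_arm: Moves the arm, as the interface text tells. Its arguments: {"type":"object","properties":{"moves":{"type":"array","items":{"type":"object","properties":{"fingers":{"type":"number"},"slide":{"type":"array","items":{"type":"number"}},"angular":{"type":"array","items":{"type":"number"}}}}},"squeeze":{"type":"number"}},"required":["moves"]}

```bash
mkdir -p pics; cat > h.py <<'E'
from workcell import *
import numpy as np, cv2
def K(p):
    f=p["color"].shape[0]/2/np.tan(np.radians(p["fovy"])/2)
    return f
def ray(p,uv):
    T=np.array(p["world_from_camera"]);f=K(p)
    d=T[:3,:3]@np.array([(uv[0]-p["cx"])/f,(uv[1]-p["cy"])/f,1]);return T[:3,3],d
def atz(p,uv,z):
    o,d=ray(p,uv);return o+d*(z-o[2])/d[2]
def proj(p,X):
    T=np.array(p["world_from_camera"]);c=T[:3,:3].T@(np.array(X)-T[:3,3]);f=K(p)
    return c[:2]/c[2]*f+[p["cx"],p["cy"]]
def save(p,n): cv2.imwrite("pics/"+n,p["color"][:,:,::-1])
E
python3 - <<'E'
from h import *
np.set_printoptions(precision=4,suppress=True)
Z=dict(stop_face=.045,bar_rear=.034,pin_top=.067,ear=.0645,push_face=.055,carriage=.037,rail=0,crucible=.063,flux_jar=0,steel_block=0,tweezers=0,gas_torch=0,mug=0,water_bottle=0)
for c in("top","side"):
    p=read_camera(c);save(p,c+"0.png")
    print(c,np.array(p["world_from_camera"])[:3,3])
    for n,z in Z.items():
        for r in tip_of(n,p)[:1]: print(n,round(r["p"],2),np.array(r["point"]),atz(p,r["point"],z))
print(get_state())
E
cd pics; python3 -c "
import cv2,numpy as np
cv2.imwrite('both.png',cv2.resize(np.vstack([cv2.imread('top0.png'),cv2.imread('side0.png')]),(400,600)))"
```

```text
top [0.5407 0.0228 1.3201]
stop_face 0.97 [238.1 180.7] [0.6162 0.0798 0.045 ]
bar_rear 0.76 [314.9 230. ] [ 0.4774 -0.1268  0.034 ]
pin_top 0.84 [264.4 169.8] [0.6426 0.0079 0.067 ]
ear 0.75 [284.1 186.3] [ 0.5974 -0.0438  0.0645]
push_face 0.76 [296.4 219.3] [ 0.5082 -0.0753  0.055 ]
carriage 0.75 [280.8 211.8] [ 0.5291 -0.0347  0.037 ]
rail 0.77 [257.4 198.9] [0.5665 0.0286 0.    ]
crucible 0.67 [274.8 205.9] [ 0.5455 -0.0178  0.063 ]
flux_jar 0.58 [269.3 154.3] [ 0.6915 -0.0077  0.    ]
steel_block 0.89 [311.5 179.2] [ 0.6186 -0.1248  0.    ]
tweezers 0.59 [245.7 233.5] [0.4701 0.0636 0.    ]
gas_torch 0.83 [399.2 172.1] [ 0.6331 -0.3721  0.    ]
mug 0.92 [107.4 235.7] [0.4724 0.4519 0.    ]
water_bottle 0.79 [415.7 242.1] [ 0.4357 -0.4122  0.    ]
side [0.2236 1.1723 0.9279]
stop_face 0.82 [249.  197.4] [0.6052 0.0663 0.045 ]
bar_rear 0.7 [305.3 177.9] [ 0.4622 -0.1147  0.034 ]
pin_top 0.64 [248.8 180.5] [0.6262 0.0068 0.067 ]
ear 0.96 [262.2 171.7] [ 0.6011 -0.0604  0.0645]
carriage 0.61 [279.2 183.7] [ 0.537  -0.0487  0.037 ]
rail 0.48 [230.5 186.3] [ 0.7064 -0.0303 -0.    ]
c
[... 158 characters left out ...]
    ]
tweezers 0.71 [289.9 215.8] [ 0.4692  0.0607 -0.    ]
gas_torch 0.8 [277.1 141.5] [ 0.6383 -0.3803  0.    ]
mug 0.96 [249.9 306.9] [0.4729 0.4467 0.    ]
water_bottle 0.83 [325.5 141. ] [ 0.4538 -0.4469  0.    ]
{'clock': 1.5, 'joint_pos': array([1.1254, 0.3132, 0.0461, 1.3036, 0.    , 1.4312]), 'qvel': array([ 0.0016, -0.0001,  0.0004,  0.0001,  0.0002, -0.0007]), 'tau': array([  0.0015, -48.046 ,  29.881 ,   0.0004,  -0.0001,  -0.    ]), 'tcp_pos': array([0.1731, 0.5484, 0.2423]), 'orientation': array([0.    , 0.1523, 0.9883, 0.0001]), 'wrist_force': array([0.0426, 0.1111, 0.0099]), 'ft_torque': array([-0.0045,  0.0092,  0.0719]), 'grip_force': 0.0, 'finger_gap': 0.08575017538398996}
```

View pics/top0.png

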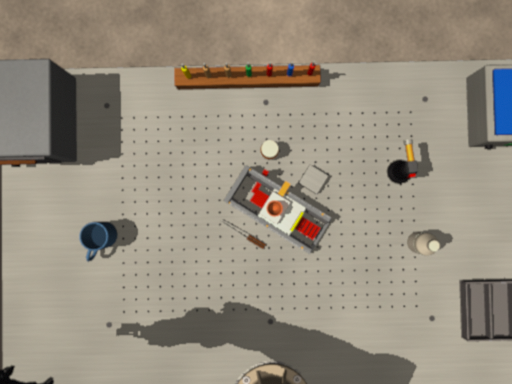

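View pics/side0.png

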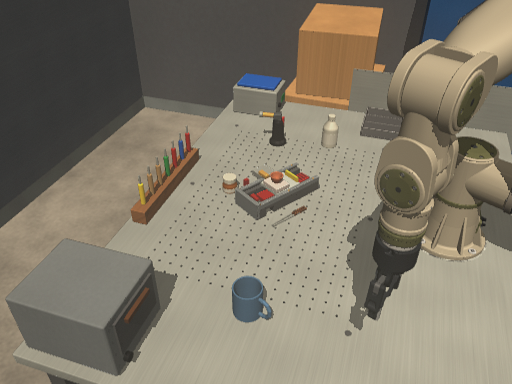

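The top view shows the rail from about (325,235) at the rear to (240,180) at the stop. The carriage is near the rear and the crucible sits on the white tile at (276,208). The red bar is visible behind the yellow plate at (310,228), and the arm is clear. I'll fit the rail pose next.

```bash
cat > fit.py <<'E'
from h import *
from scipy.optimize import least_squares
L=dict(stop_face=(0,62,45,0),bar_rear=(0,-180,34,0),pin_top=(68,20,67,0),rail=(0,0,0,0),ear=(62,28,64.5,1),push_face=(0,-50,55,1),carriage=(0,0,37,1))
def world(v,l):
    x,y,a,s=v; X=l[0]/1e3; Y=l[1]/1e3+l[3]*s; c,n=np.cos(a),np.sin(a)
    return [x+c*X-n*Y,y+n*X+c*Y,l[2]/1e3]
def fit(cams=("top","side"),n=3):
    obs=[];ps={}
    for c in cams:
        for i in range(n):
            p=read_camera(c);ps[c]=p
            for k in L:
                for r in tip_of(k,p)[:1]:
                    if r["p"]>.5: obs.append((c,k,r["point"],p))
    r=least_squares(lambda v:np.concatenate([proj(p,world(v,L[k]))-u for c,k,u,p in obs]),[.58,.03,-.59,-.075],loss="soft_l1",x_scale=[.01,.01,.1,.01])
    return r.x,ps,obs
E
python3 - <<'E'
from fit import *
np.set_printoptions(precision=4,suppress=True)
for cams in (("top",),("top","side")):
    v,ps,obs=fit(cams);print(v)
for c,k,u,p in obs: print(c,k,proj(p,world(v,L[k]))-u)
p=ps["top"];s=8
im=cv2.resize(p["color"][150:255,220:340,::-1],None,fx=6,fy=5.7,interpolation=cv2.INTER_CUBIC)
im=cv2.resize(p["color"][160:255,220:340,::-1],None,fx=6,fy=6,interpolation=cv2.INTER_CUBIC)
def q(l,col):
    pts=np.array([(proj(p,world(v,a))+.5-[220,160])*6 for a in l]).astype(int)
    cv2.polylines(im,[pts],True,col,1)
q([(-57,-203,53,0),(57,-203,53,0),(57,76,53,0),(-57,76,53,0)],(0,255,0))
q([(-20,-188,34,0),(20,-188,34,0),(20,17,34,0),(-20,17,34,0)],(255,0,0))
q([(-30,-50,65,1),(30,-50,65,1),(30,-44,65,1),(-30,-44,65,1)],(255,0,255))
q([(-35,-6,63,1),(35,-6,63,1),(35,50,63,1),(-35,50,63,1)],(255,255,0))
cv2.imwrite("pics/fit.png",im)
E
```

```text
[ 0.5713  0.0262 -0.5875 -0.0706]
[ 0.5719  0.0255 -0.5802 -0.0735]
top stop_face [-1.5023  1.8937]
top bar_rear [-1.591   1.5421]
top pin_top [2.3447 1.0439]
top rail [ 0.3815 -0.7407]
top push_face [-1.1404 -0.0159]
top carriage [ 0.8741 -1.4075]
top stop_face [-0.2023  1.8937]
top bar_rear [-1.291   0.3421]
top pin_top [-0.0553 -0.9561]
top rail [0.6815 0.9593]
top ear [-0.6921 -1.6501]
top push_face [1.9596 2.1841]
top carriage [-0.1259  0.1925]
top stop_face [0.9977 3.5937]
top bar_rear [1.009  1.3421]
top pin_top [1.6447 1.9439]
top rail [-2.3185 -0.2407]
top ear [ 1.2079 -1.7501]
top push_face [2.3596 3.5841]
top carriage [-1.3259 -4.2075]
side stop_face [-4.8111 -2.9561]
side bar_rear [27.2776 -5.5841]
side pin_top [-0.4008  0.2415]
side rail [-0.2295  2.5422]
side ear [-4.0642  2.1888]
side push_face [-2.0145 -2.0901]
side carriage [2.5245 4.3677]
side stop_face [1.4889 1.5439]
side bar_rear [-1.1224  0.0159]
side pin_top [-1.3008 -1.7585]
side rail [-1.2295  1.6422]
side ear [-3.5642 -0.1112]
side push_face [ 1.8855 -2.5901]
side carriage [ 0.7245 -0.2323]
side stop_face [-2.0111  0.1439]
side bar_rear [-0.4224 -2.6841]
side pin_top [-0.8008  1.6415]
side rail [-1.5295  0.3422]
side ear [-1.8642 -1.3112]
side push_face [ 1.2855 -0.6901]
side carriage [0.1245 1.5677]
```

View pics/fit.png

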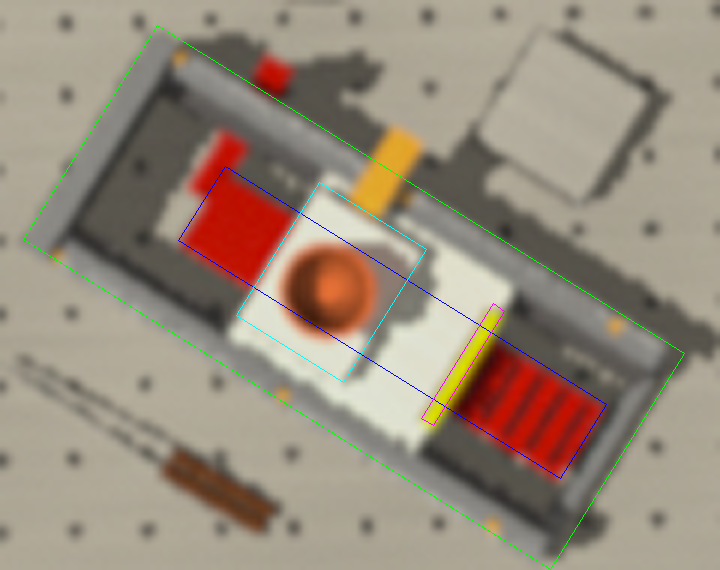

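The overlay matches the rail edges, bar and yellow plate to about 2 mm: plate at zoom (467,368), bar rear at (580,440), crucible at (330,288). Rail pose is (0.572, 0.026), yaw −33.4°, with the carriage at y ≈ −73 mm. I'll move above the bar behind the plate with the fingers shut.

>>> {"method": "jog_arm", "body": {
  "moves": [
    {"fingers":1,"slide":[-28,-29,0],"angular":[0,0,6]},
    {"fingers":1,"slide":[-56,-58,0],"angular":[0,0,12]},
    {"fingers":1,"slide":[-84,-87,0],"angular":[0,0,18]},
    {"fingers":1,"slide":[-112,-116,0],"angular":[0,0,24]},
    {"fingers":1,"slide":[-140,-145,0],"angular":[0,0,30]},
    {"fingers":1,"slide":[-168,-174,0],"angular":[0,0,36]},
    {"fingers":1,"slide":[-196,-203,0],"angular":[0,0,42]},
    {"fingers":1,"slide":[-224,-232,0],"angular":[0,0,48]},
    {"fingers":1,"slide":[-248,-261,0],"angular":[0,0,53]},
    {"fingers":1,"slide":[-248,-261,0],"angular":[0,0,53]}
  ]
}}

```text
clock: 5.93
tcp_pos: [0.3333, 0.2199, 0.2425]
orientation: [0.001, 0.582, 0.813, -0.0]
wrist_force: [-0.1, 0.7, 0.1]
finger_gap: 0.0002
grip_force: 0.0
```

```bash
cat > st.py <<'E'
from h import *
import sys
from scipy.spatial.transform import Rotation as R
np.set_printoptions(precision=2,suppress=True)
O=np.array([.572,.026]);A=-.583
s=get_state();w,x,y,z=s["orientation"];Rt=R.from_quat([x,y,z,w])
c,n=np.cos(A),np.sin(A);G=np.array([[c,n],[-n,c]])
P=s["tcp_pos"];rp=G@(P[:2]-O)*1e3
print("clock",s["clock"],"rail xy mm",rp,"z",P[2]*1e3,"F rail",G@s["wrist_force"][:2],s["wrist_force"][2],"gap",s["finger_gap"])
Rd=R.from_matrix(np.column_stack([[-n,c,0],[c,n,0],[0,0,-1]]))
print("turn deg",np.degrees((Rt.inv()*Rd).as_rotvec()))
if len(sys.argv)>1:
    t=np.array(list(map(float,sys.argv[1:4])))/1e3
    W=np.append(O+G.T@t[:2],t[2]);print("slide",Rt.inv().apply(W-P)*1e3)
E
python3 st.py 0 -150 130
```

```text
clock 5.9333 rail xy mm [-305.98   30.44] z 242.53468704984456 F rail [-0.45  0.49] 0.14498259797605215 gap 0.0002039213568194352
turn deg [ 0.11  0.1  52.2 ]
slide [-352.11   44.86  113.36]
```

>>> {"method": "jog_arm", "body": {
  "moves": [
    {"fingers":1,"slide":[-38,5,0],"angular":[0,0,6]},
    {"fingers":1,"slide":[-76,10,0],"angular":[0,0,12]},
    {"fingers":1,"slide":[-114,15,0],"angular":[0,0,18]},
    {"fingers":1,"slide":[-152,20,0],"angular":[0,0,24]},
    {"fingers":1,"slide":[-190,24,10],"angular":[0,0,30]},
    {"fingers":1,"slide":[-226,29,25],"angular":[0,0,36]},
    {"fingers":1,"slide":[-262,33,40],"angular":[0,0,42]},
    {"fingers":1,"slide":[-296,38,58],"angular":[0,0,48]},
    {"fingers":1,"slide":[-328,42,75],"angular":[0,0,52.2]},
    {"fingers":1,"slide":[-352,45,93],"angular":[0,0,52.2]}
  ]
}}

```text
clock: 6.77
tcp_pos: [0.4923, -0.0945, 0.1488]
orientation: [0.001, 0.879, 0.477, 0.001]
wrist_force: [0.4, 1.1, 0.4]
finger_gap: -0.0003
grip_force: 0.0
```

```bash
python3 st.py 0 -150 60
python3 - <<'E'
from h import *
ims=[]
p=read_camera("top");a=cv2.resize(p["color"][150:260,215:345,::-1],None,fx=4.5,fy=4.5,interpolation=2)
p=read_camera("side");b=cv2.resize(p["color"][110:220,230:360,::-1],None,fx=4.5,fy=4.5,interpolation=2)
cv2.imwrite("pics/a1.png",cv2.resize(np.hstack([a,b]),(800,338)))
E
```

```text
clock 6.7667 rail xy mm [  -0.17 -144.47] z 148.75483146382973 F rail [-0.3   1.13] 0.40370436547927724 gap -0.00026815345548517614
turn deg [ 0.11 -0.02  0.43]
slide [-5.56 -0.04 88.75]
```

View pics/a1.png

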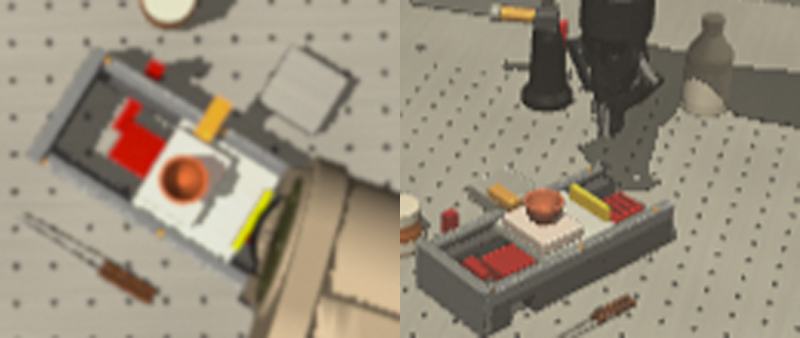

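The gripper is above the rear of the rail, centred behind the yellow plate (top crop 255,225; side crop tips at 610,130). The crucible and carriage have not moved. Now I'll lower.

>>> {"method": "jog_arm", "body": {
  "moves": [
    {"fingers":1,"slide":[0,0,18]},
    {"fingers":1,"slide":[0,0,36]},
    {"fingers":1,"slide":[0,0,54]},
    {"fingers":1,"slide":[0,0,70]},
    {"fingers":1,"slide":[0,0,82]},
    {"fingers":1,"slide":[0,0,90]},
    {"fingers":1,"slide":[0,0,93]},
    {"fingers":1,"slide":[0,0,93]},
    {"fingers":1,"slide":[0,0,93]}
  ]
}}

```text
schema error: expected keys fingers, slide, angular
```

```bash
python3 st.py 0 -150 33
```

```text
clock 6.8667 rail xy mm [  -1.23 -145.2 ] z 146.40760766250023 F rail [-1.6  -0.02] 0.7661731853544143 gap 6.603755929140406e-05
turn deg [-0.16  0.06  0.47]
slide [ -4.68   1.51 113.41]
```

>>> {"method": "jog_arm", "body": {
  "moves": [
    {"fingers":1,"slide":[-4,1,18],"angular":[0,0,0]},
    {"fingers":1,"slide":[-4,1,36],"angular":[0,0,0]},
    {"fingers":1,"slide":[-4,1,54],"angular":[0,0,0]},
    {"fingers":1,"slide":[-4,1,70],"angular":[0,0,0]},
    {"fingers":1,"slide":[-4,1,82],"angular":[0,0,0]},
    {"fingers":1,"slide":[-4,1,90],"angular":[0,0,0]},
    {"fingers":1,"slide":[-4,1,93],"angular":[0,0,0]},
    {"fingers":1,"slide":[-4,1,93],"angular":[0,0,0]},
    {"fingers":1,"slide":[-4,1,93],"angular":[0,0,0]}
  ]
}}

```text
clock: 7.62
tcp_pos: [0.49, -0.0957, 0.057]
orientation: [0.0, 0.878, 0.48, 0.0]
wrist_force: [-0.3, 0.5, 0.2]
finger_gap: 0.0002
grip_force: 0.0
```

```bash
python3 st.py 0 -150 33
```

```text
clock 7.6167 rail xy mm [  -1.46 -146.78] z 57.00209369523788 F rail [-0.52  0.25] 0.2421469996640127 gap 0.00024866684978244985
turn deg [ 0.05 -0.02  0.71]
slide [-3.24  1.4  24.  ]
```

>>> {"method": "jog_arm", "body": {
  "moves": [
    {"fingers":1,"slide":[-1,1,4],"angular":[0,0,0]},
    {"fingers":1,"slide":[-1,1,8],"angular":[0,0,0]},
    {"fingers":1,"slide":[-1,1,12],"angular":[0,0,0]},
    {"fingers":1,"slide":[-1,1,15],"angular":[0,0,0]},
    {"fingers":1,"slide":[-1,1,18],"angular":[0,0,0]},
    {"fingers":1,"slide":[-1,1,20],"angular":[0,0,0]},
    {"fingers":1,"slide":[-1,1,20],"angular":[0,0,0]},
    {"fingers":1,"slide":[-1,1,20],"angular":[0,0,0]}
  ]
}}

```text
clock: 8.28
tcp_pos: [0.4904, -0.0975, 0.0366]
orientation: [0.0, 0.878, 0.479, 0.0]
wrist_force: [0.1, -0.3, 4.5]
finger_gap: -0.0001
grip_force: 2.6
```

```bash
python3 st.py 0 -138 33
```

```text
clock 8.2833 rail xy mm [  -0.12 -148.06] z 36.598788338579304 F rail [ 0.22 -0.22] 4.516680835153901 gap -5.823063332442952e-05
turn deg [ 0.06 -0.01  0.68]
slide [10.06  0.23  3.6 ]
```

>>> {"method": "jog_arm", "body": {
  "moves": [
    {"fingers":1,"slide":[0,0,1.5],"angular":[0,0,0]},
    {"fingers":1,"slide":[0,0,3],"angular":[0,0,0]},
    {"fingers":1,"slide":[0,0,3.5],"angular":[0,0,0]},
    {"fingers":1,"slide":[0,0,3.5],"angular":[0,0,0]},
    {"fingers":1,"slide":[0,0,3.5],"angular":[0,0,0]}
  ]
}}

```text
clock: 8.7
tcp_pos: [0.4904, -0.0976, 0.0333]
orientation: [0.0, 0.878, 0.479, 0.0]
wrist_force: [0.3, -0.3, 6.0]
finger_gap: 0.0001
grip_force: 3.1
```

```bash
python3 st.py 0 -138 33; python3 - <<'E'
from h import *
for i in range(3): print(get_state()["wrist_force"]); p=read_camera("side")
cv2.imwrite("pics/a2.png",cv2.resize(p["color"][140:220,230:330,::-1],None,fx=6,fy=6,interpolation=2))
E
```

```text
clock 8.7 rail xy mm [  -0.1  -148.13] z 33.30761965530869 F rail [ 0.42 -0.09] 5.97013790179831 gap 0.00013302774618912318
turn deg [ 0.07 -0.01  0.68]
slide [10.13  0.22  0.31]
[ 0.29523721 -0.30775695  5.9701379 ]
[ 0.08806883 -1.11088681  6.25873539]
[1.19050496 0.23696085 6.67142981]
```

View pics/a2.png

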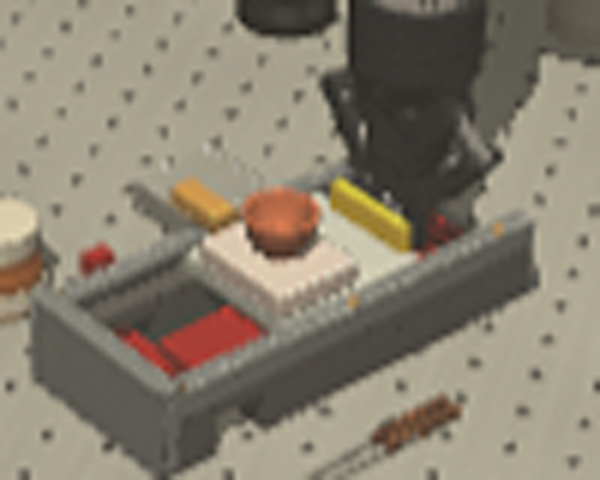

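The bar is down: about 6 N, matching its fully-down force, with the red pin sunk to the wall lip at (97,258). The finger is behind the yellow plate and the crucible is in place. Now I'll push gently.

>>> {"method": "jog_arm", "body": {
  "moves": [
    {"fingers":1,"slide":[1.5,0,0],"angular":[0,0,0]},
    {"fingers":1,"slide":[3,0,0],"angular":[0,0,0]},
    {"fingers":1,"slide":[4.5,0,0],"angular":[0,0,0]},
    {"fingers":1,"slide":[6,0,0],"angular":[0,0,0]},
    {"fingers":1,"slide":[7.5,0,0],"angular":[0,0,0]},
    {"fingers":1,"slide":[9,0,0],"angular":[0,0,0]},
    {"fingers":1,"slide":[10.5,0,0],"angular":[0,0,0]},
    {"fingers":1,"slide":[12,0,0],"angular":[0,0,0]},
    {"fingers":1,"slide":[13.5,0,0],"angular":[0,0,0]},
    {"fingers":1,"slide":[15,0,0],"angular":[0,0,0]}
  ]
}}

```text
clock: 9.68
tcp_pos: [0.4969, -0.0866, 0.0331]
orientation: [0.001, 0.878, 0.479, -0.002]
wrist_force: [-4.0, -7.6, 7.1]
finger_gap: 0.0002
grip_force: 3.1
```

>>> {"method": "jog_arm", "body": {
  "moves": [
    {"fingers":1,"slide":[1.5,0,0],"angular":[0,0,0]},
    {"fingers":1,"slide":[3,0,0],"angular":[0,0,0]},
    {"fingers":1,"slide":[4.5,0,0],"angular":[0,0,0]},
    {"fingers":1,"slide":[6,0,0],"angular":[0,0,0]},
    {"fingers":1,"slide":[7.5,0,0],"angular":[0,0,0]},
    {"fingers":1,"slide":[9,0,0],"angular":[0,0,0]},
    {"fingers":1,"slide":[10.5,0,0],"angular":[0,0,0]},
    {"fingers":1,"slide":[12,0,0],"angular":[0,0,0]},
    {"fingers":1,"slide":[13.5,0,0],"angular":[0,0,0]},
    {"fingers":1,"slide":[15,0,0],"angular":[0,0,0]}
  ]
}}

```text
clock: 10.52
tcp_pos: [0.5049, -0.074, 0.0331]
orientation: [0.001, 0.878, 0.479, -0.002]
wrist_force: [-5.3, -7.6, 8.4]
finger_gap: 0.0001
grip_force: 3.1
```

```bash
python3 st.py 0 -49 33
```

```text
clock 10.5167 rail xy mm [  -0.93 -120.42] z 33.12613019174138 F rail [-0.25 -9.31] 8.424233779895076 gap 0.00011566691940325463
turn deg [0.02 0.28 0.59]
slide [71.41  1.67 -0.23]
```

>>> {"method": "jog_arm", "body": {
  "moves": [
    {"fingers":1,"slide":[1.5,0,0],"angular":[0,0,0]},
    {"fingers":1,"slide":[3.2,0,0],"angular":[0,0,0]},
    {"fingers":1,"slide":[5,0.2,0],"angular":[0,0,0]},
    {"fingers":1,"slide":[7,0.2,0],"angular":[0,0,0]},
    {"fingers":1,"slide":[9,0.3,0],"angular":[0,0,0]},
    {"fingers":1,"slide":[11,0.3,0],"angular":[0,0,0]},
    {"fingers":1,"slide":[13,0.4,0],"angular":[0,0,0]},
    {"fingers":1,"slide":[15,0.5,0],"angular":[0,0,0]},
    {"fingers":1,"slide":[17,0.5,0],"angular":[0,0,0]},
    {"fingers":1,"slide":[19,0.5,0],"angular":[0,0,0]}
  ]
}}

```text
clock: 11.35
tcp_pos: [0.5154, -0.0583, 0.0331]
orientation: [0.001, 0.878, 0.479, -0.002]
wrist_force: [-4.7, -8.1, 8.1]
finger_gap: 0.0001
grip_force: 3.1
```

```bash
python3 st.py 0 -49 33
```

```text
clock 11.35 rail xy mm [  -0.81 -101.5 ] z 33.07845247291081 F rail [ 0.49 -9.33] 8.080367003018322 gap 5.7276134837221126e-05
turn deg [0.01 0.29 0.59]
slide [52.49  1.35 -0.19]
```

>>> {"method": "jog_arm", "body": {
  "moves": [
    {"fingers":1,"slide":[2,0,0],"angular":[0,0,0]},
    {"fingers":1,"slide":[4,0,0],"angular":[0,0,0]},
    {"fingers":1,"slide":[6,0.2,0],"angular":[0,0,0]},
    {"fingers":1,"slide":[8,0.2,0],"angular":[0,0,0]},
    {"fingers":1,"slide":[10,0.3,0],"angular":[0,0,0]},
    {"fingers":1,"slide":[12,0.3,0],"angular":[0,0,0]},
    {"fingers":1,"slide":[14,0.4,0],"angular":[0,0,0]},
    {"fingers":1,"slide":[16,0.5,0],"angular":[0,0,0]},
    {"fingers":1,"slide":[18,0.5,0],"angular":[0,0,0]},
    {"fingers":1,"slide":[20,0.5,0],"angular":[0,0,0]}
  ]
}}

```text
clock: 12.18
tcp_pos: [0.5266, -0.0418, 0.0331]
orientation: [0.001, 0.878, 0.479, -0.002]
wrist_force: [-5.2, -8.1, 8.9]
finger_gap: 0.0005
grip_force: 3.1
```

```bash
python3 st.py 0 -49 33; python3 - <<'E'
from h import *
p=read_camera("side")
a=cv2.resize(p["color"][140:220,230:330,::-1],None,fx=4,fy=4,interpolation=2)
p=read_camera("top")
b=cv2.resize(p["color"][160:240,225:325,::-1],None,fx=4,fy=4,interpolation=2)
cv2.imwrite("pics/a3.png",np.hstack([a,b]))
E
```

```text
clock 12.1833 rail xy mm [ -0.53 -81.57] z 33.11058797278067 F rail [ 0.13 -9.66] 8.862226337601824 gap 0.0005259430541867587
turn deg [0.01 0.29 0.59]
slide [32.56  0.87 -0.06]
```

View pics/a3.png

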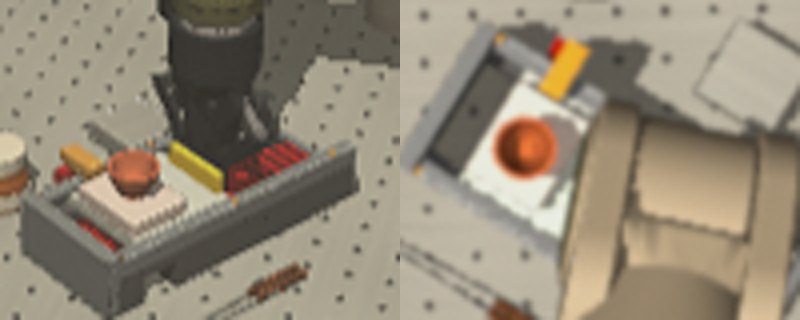

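The brass ear is sliding over the lowered pin (top crop ear 565,70; pin 556,47). The crucible still rides centred on its tile, at top crop (525,148). Force is steady, so I'll continue.

>>> {"method": "jog_arm", "body": {
  "moves": [
    {"fingers":1,"slide":[2,0,0],"angular":[0,0,0]},
    {"fingers":1,"slide":[4,0,0],"angular":[0,0,0]},
    {"fingers":1,"slide":[6,0.2,0],"angular":[0,0,0]},
    {"fingers":1,"slide":[8,0.2,0],"angular":[0,0,0]},
    {"fingers":1,"slide":[10,0.3,0],"angular":[0,0,0]},
    {"fingers":1,"slide":[12,0.3,0],"angular":[0,0,0]},
    {"fingers":1,"slide":[14,0.4,0],"angular":[0,0,0]},
    {"fingers":1,"slide":[16,0.5,0],"angular":[0,0,0]},
    {"fingers":1,"slide":[18,0.5,0],"angular":[0,0,0]},
    {"fingers":1,"slide":[20,0.5,0],"angular":[0,0,0]}
  ]
}}

```text
clock: 13.12
tcp_pos: [0.5377, -0.0253, 0.033]
orientation: [0.001, 0.878, 0.479, -0.002]
wrist_force: [-5.7, -7.8, 8.5]
finger_gap: -0.0001
grip_force: 3.5
```

>>> {"method": "jog_arm", "body": {
  "moves": [
    {"fingers":1,"slide":[1,0,0],"angular":[0,0,0]},
    {"fingers":1,"slide":[2,0,0],"angular":[0,0,0]},
    {"fingers":1,"slide":[3,0,0],"angular":[0,0,0]},
    {"fingers":1,"slide":[4,0,0],"angular":[0,0,0]},
    {"fingers":1,"slide":[5,0,0],"angular":[0,0,0]},
    {"fingers":1,"slide":[6,0,0],"angular":[0,0,0]}
  ]
}}

```text
clock: 13.62
tcp_pos: [0.5409, -0.0203, 0.0331]
orientation: [0.001, 0.878, 0.479, -0.002]
wrist_force: [-4.8, -8.1, 7.7]
finger_gap: 0.0002
grip_force: 3.5
```

```bash
python3 st.py 0 -49 33
```

```text
clock 13.6167 rail xy mm [ -0.44 -55.77] z 33.05413032071233 F rail [ 0.48 -9.37] 7.676415650873293 gap 0.00019493354042308296
turn deg [-0.    0.31  0.58]
slide [6.76 0.51 0.02]
```

Now slow 0.7 mm rows until the end stop shows in the force.

>>> {"method": "jog_arm", "body": {
  "moves": [
    {"fingers":1,"slide":[0.7,0,0],"angular":[0,0,0]},
    {"fingers":1,"slide":[1.4,0,0],"angular":[0,0,0]},
    {"fingers":1,"slide":[2.1,0,0],"angular":[0,0,0]},
    {"fingers":1,"slide":[2.8,0,0],"angular":[0,0,0]},
    {"fingers":1,"slide":[3.5,0,0],"angular":[0,0,0]},
    {"fingers":1,"slide":[4.2,0,0],"angular":[0,0,0]}
  ]
}}

```text
clock: 14.12
tcp_pos: [0.5428, -0.0173, 0.0331]
orientation: [0.002, 0.878, 0.478, -0.003]
wrist_force: [-7.3, -12.2, 10.2]
finger_gap: 0.0003
grip_force: 3.8
```

>>> {"method": "jog_arm", "body": {
  "moves": [
    {"fingers":1,"slide":[0.7,0,0],"angular":[0,0,0]},
    {"fingers":1,"slide":[1.4,0,0],"angular":[0,0,0]},
    {"fingers":1,"slide":[2,0,0],"angular":[0,0,0]}
  ]
}}

```text
clock: 14.37
tcp_pos: [0.5429, -0.0172, 0.033]
orientation: [0.003, 0.878, 0.478, -0.005]
wrist_force: [-11.1, -18.0, 11.7]
finger_gap: 0.0005
grip_force: 4.3
```

```bash
python3 st.py 0 -49 33
```

```text
clock 14.3667 rail xy mm [ -0.54 -52.09] z 33.00563010486283 F rail [  0.68 -21.1 ] 11.726799433717675 gap 0.0005161990400979871
turn deg [0.01 0.62 0.5 ]
slide [ 3.08  0.56 -0.03]
```

The carriage is against the stop: force rose from 9 to 21 N with no further travel. I'll ease the push off, then lift straight up.

>>> {"method": "jog_arm", "body": {
  "moves": [
    {"fingers":1,"slide":[-1,0,0],"angular":[0,0,0]},
    {"fingers":1,"slide":[-2,0,0],"angular":[0,0,0]},
    {"fingers":1,"slide":[-3,0,0],"angular":[0,0,0]},
    {"fingers":1,"slide":[-4,0,-1],"angular":[0,0,0]},
    {"fingers":1,"slide":[-5,0,-3],"angular":[0,0,0]},
    {"fingers":1,"slide":[-6,0,-6],"angular":[0,0,0]},
    {"fingers":1,"slide":[-6,0,-10],"angular":[0,0,0]},
    {"fingers":1,"slide":[-6,0,-15],"angular":[0,0,0]},
    {"fingers":1,"slide":[-6,0,-22],"angular":[0,0,0]},
    {"fingers":1,"slide":[-6,0,-32],"angular":[0,0,0]}
  ]
}}

```text
clock: 15.2
tcp_pos: [0.5413, -0.018, 0.0644]
orientation: [-0.001, 0.878, 0.479, -0.001]
wrist_force: [0.1, 0.4, -1.0]
finger_gap: -0.0
grip_force: 0.0
```

>>> {"method": "jog_arm", "body": {
  "moves": [
    {"fingers":1,"slide":[0,0,-20],"angular":[0,0,0]},
    {"fingers":1,"slide":[0,0,-45],"angular":[0,0,0]},
    {"fingers":1,"slide":[0,0,-75],"angular":[0,0,0]},
    {"fingers":1,"slide":[0,0,-105],"angular":[0,0,0]},
    {"fingers":1,"slide":[-30,0,-130],"angular":[0,0,0]},
    {"fingers":1,"slide":[-65,0,-150],"angular":[0,0,0]},
    {"fingers":1,"slide":[-100,0,-160],"angular":[0,0,0]},
    {"fingers":1,"slide":[-130,0,-160],"angular":[0,0,0]},
    {"fingers":1,"slide":[-150,0,-160],"angular":[0,0,0]},
    {"fingers":1,"slide":[-150,0,-160],"angular":[0,0,0]}
  ]
}}

```text
clock: 16.03
tcp_pos: [0.4596, -0.1468, 0.2257]
orientation: [0.001, 0.879, 0.477, -0.001]
wrist_force: [-0.1, 0.1, 0.2]
finger_gap: -0.0002
grip_force: 0.0
```

```bash
python3 st.py; python3 - <<'E'
from h import *
p=read_camera("side")
a=cv2.resize(p["color"][150:220,230:310,::-1],None,fx=5,fy=5,interpolation=2)
p=read_camera("top")
b=cv2.resize(p["color"][150:220,225:305,::-1],None,fx=5,fy=5,interpolation=2)
cv2.imwrite("pics/a4.png",np.hstack([a,b]))
E
```

```text
clock 16.0333 rail xy mm [   1.25 -206.13] z 225.72141755389072 F rail [-0.12  0.05] 0.1856133980957771 gap -0.00017211688528724297
turn deg [0.03 0.08 0.45]
```

View pics/a4.png

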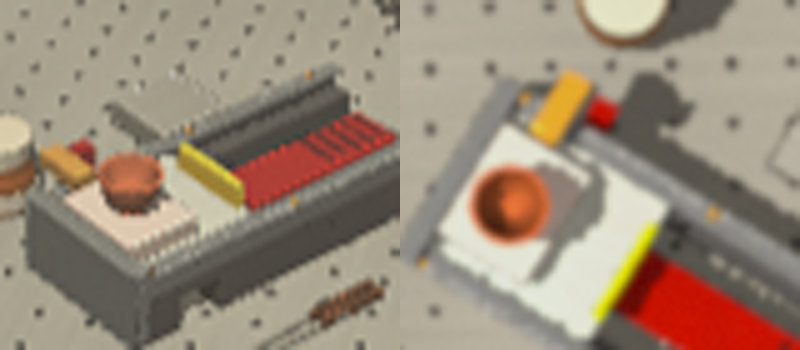

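The carriage is at the stop. The ear is at top crop (562,108) with the raised red pin right behind it at (602,112), and the crucible is on its tile. A quick numeric check before handing in.

```bash
python3 - <<'E'
from fit import *
np.set_printoptions(precision=4,suppress=True)
v,ps,obs=fit(("top","side"),2);print(v)
for z in (55,67):
    l=(68,20,z,0); print(z,[ (c,np.round(proj(p,world(v,l))-u,1)) for c,k,u,p in obs if k=="pin_top"])
p=ps["side"];im=p["color"][165:195,230:260].astype(int)
m=(im[...,0]>110)&(im[...,1]<60)&(im[...,2]<70);ys,xs=np.nonzero(m);print("red px",xs.min()+230,xs.max()+230,ys.min()+165,ys.max()+165, "pred top up",proj(p,world(v,(68,20,67,0))),"down",proj(p,world(v,(68,20,55,0))))
E
```

```text
[ 0.57    0.0232 -0.5839  0.0141]
55 [('top', array([ 1.3, -0.8])), ('top', array([ 0.1, -1.7])), ('side', array([-27.8,  -4.3]))]
67 [('top', array([ 1.4, -1.2])), ('top', array([ 0.2, -2.1])), ('side', array([-27.8,  -7.3]))]
red px 245 247 179 180 pred top up [245.9029 179.1385] down [245.9309 182.1118]
```

```bash
python3 -c "
from workcell import *
print(hand_in())"
```

```text
the job is handed in; nothing more can be done
None
```

The carriage is against the end stop with the catch sprung up behind its brass ear, the crucible still on its tile; I handed the job in at about 17 s on the robot's clock and got no verdict back.

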